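# Close the watch leak tester and turn on its air

### The job

A watch is waiting in the leak tester's chamber. First fold the tester's hinged metal cover all the way down flat onto the chamber, and only then turn the tester's own air cock fully open, a quarter turn until its handle lies in line with its pipe against the stop. Leave the separate air outlet's cock as it is, do not disturb the other things on the bench, and let go of everything.

Things in the scene. Friction and masses are not known exactly. Their poses are not given: they have to be found in the camera images.
- tester: Leak tester, fixed: grey housing 220 (x) x 310 (y) x 60 mm high, origin at the centre of its underside, z up, yaw varies. On top: steel chamber ring 100 mm across, 30 high, at y +55 with a watch in it; hinged cover beyond it (+y); copper pipe 16 mm thick along y at x 0, axis z 78, from the ring to y -140, with the ball cock at y -75; gauge 48 mm across at x +85, y -20, up to z 128.
- cover (a joint): Cover angle. 0 = shut flat on the ring (stop), plate reaching from the hinge to the tester's -y; grows as its free edge swings up and over to +y; 1.57 upright; stop at 1.7. Starts 0.9 to 1.5. The hinge is stiff (0.3 N m, 3 to 5 N at the free edge); the cover stays where left.
- cover_hinge (a point): Middle of the cover's hinge line (which runs along the tester's x), at x 0, y +122, z 91.5 mm in the tester's frame. Cover: aluminium plate 120 mm wide along the hinge, 122 mm from hinge to free edge, 8 mm thick, with a tab 40 wide, 14 long mid free edge. Shut, its underside is at the hinge's height, its outer face 8 mm above.
- cover_edge (a point): Middle of the cover's free edge (where the tab begins), on its outer face, 122 mm from the hinge; it moves with the cover.
- cock (a joint): Angle of the tester's cock handle about its vertical stem. 0 = shut, handle across the pipe, pointing to the tester's -x (stop); grows anticlockwise seen from above; 1.571 = open, handle over the pipe, pointing to the tester's -y, away from the chamber (hard stop). Starts 0 to 0.3. Friction 0.2 N m (about 3 N at 65 mm); stays where left.
- cock_pivot (a point): On the tester cock's stem axis at mid height of its handle: x 0, y -75, z 115 mm in the tester's frame. The handle is a straight level lever, steel with black sleeve, 12 mm wide, 14 tall (z 108 to 122), reaching 87 mm from the axis. Below it is free to the pipe's top at z 86, elsewhere to the housing's top at z 60.
- cock_tip (a point): Far end of the tester's cock handle, 87 mm from the stem axis, at mid height; it moves with the handle.
- outlet_cock (a joint): Angle of an identical cock handle on the separate bench air outlet: a dark foot plate 90 x 130 mm with a copper pipe arch, on the robot's right. Not part of the job; leave it.
- outlet_tip (a point): Far end of the outlet's cock handle, 115 mm above the bench. Leave alone.
- loupe: Black eyeglass loupe, 30 mm across, 29 mm tall, standing loose on the tester's top near its far right corner. Origin at its underside. Leave alone.
- bezel: Loose steel ring 36 mm across, 6 mm high, lying on the tester's top beside the cover, along the near edge. Leave alone.
- holder: Square steel movement holder on four legs, 60 x 60 x 54 mm, loose on the bench at the left. Leave alone.
- oil: Small jar, 36 mm across, 55 mm tall, loose on the bench at the left. Leave alone.
- dish: White bowl 70 mm across, 22 mm tall, loose on the bench at the left. Leave alone.
- driver: Screwdriver 130 mm long, lying loose on the bench at the right. Leave alone.
- tray: Wooden parts tray 120 x 160 x 25 mm, loose on the bench at the right. Leave alone.

How it is judged:
By the outcome, as a careful person would: the job done as asked, in the order asked, and still so for the second after the job is handed in, with the robot touching nothing.
It also fails if it takes over 48 s, if anything falls off the work surface, if the arm or the gripper's body presses on something with over 40 N, if the wrist force passes 120 N, or if a joint passes its speed limit or range.

### The arm

A 6-joint arm with a two-finger parallel gripper is mounted at the origin on the work surface. World frame = base frame: x ahead of the robot, y to its left, z up, the work surface at z = 0. Lengths are in mm, angles in rad, forces in N, time in s.
With the tool pointing down it reaches from about 400 to 925 mm from the base axis. Payload 12.5 kg.
Tool frame: the origin (TCP) lies on the front face of the gripper's body, between the roots of the fingers; the fingertips stand 78 mm ahead of it and the grasp point (between the pads) lies 59 mm ahead of it (env.nose_length is the distance from the TCP to the fingertips, in mm); z points along the fingers, y is the line along which they close (so a half turn about z gives the same grasp; the last joint's range is limited). The gripper opens to 95 mm and grips with 3 to 60 N. Pads are 20 mm wide; open, the fingers measure 119 mm over their backs; the gripper's body (75 mm by 180 mm) begins 59 mm behind the grasp point.
Start: joints at [-1.392, 0.491, 1.559, -0, 1.092, -0.106], TCP at [175.625, -599.828, 292.261] pointing down, gripper open.
Joint ranges: [-3.1, 3.1], [-0.84, 2.19], [0.05, 2.79], [-1.13, 4.28], [0.06, 2.93], [-2.69, 2.69]. Speed limits (rad/s): [2.22, 2.22, 2.79, 3.14, 3.14, 3.14].

### API

Orientations are given as [roll, pitch, yaw] about the fixed x, y, z axes, in that order (R = Rz(yaw) Ry(pitch) Rx(roll)).
In Python, from cell import env gives the robot as it stands.
- The arm moves only by the tool jog_arm, never from a script. Its argument "motion" is a list of rows, each a list of 7 numbers: the turn, a rotation vector about the tool's x, y, z in degrees, then the shift along the tool's x, y, z in mm, then the finger opening in mm, from 0 to 95.1. In form: [[wx, wy, wz, x, y, z, hand], ...]. A call has 1 to 10 rows; each row shifts and turns the commanded pose from where the row before left it, along the tool's axes as they then stand; what a row does not reach is not made up. A row lasts 1/8 s, in which the tool goes at most 62.5 mm and 10.7 degrees, less where a joint would pass 70% of its speed; a pose out of reach is approached as far as the arm can. A call is refused whole if a number of a shift passes 62.5 or a number of a turn 10.7, either way. A call with a gripper value outside its range is refused whole. The fingers move at their own pace and stop on an object; the grip force is fixed at half the most. Time passes only in rows, so rows that do not move let the fingers close. It gives the time, the measured TCP pose, the force, the opening and the grip force at its end, in the units of the state.
- env.state(): the state, without advancing time (a new reading comes with each control period).
- env.read_camera(name): name is "scene" or "side" or "wrist"; returns a dict with "color" (400x640x3 uint8, red, green, blue), "z_map" (400x640 float32, mm along the optical axis (not along the pixel's ray), 0 where there is no reading), "camera_matrix" (3x3 intrinsics, pixels), "world_to_cam" (4x4, takes a point from world to camera coordinates). Camera axes: x right, y up, looking along -z (the intrinsics and any distortion apply to the point x, -y, -z); pixel columns grow to the right and rows downward; lengths in mm; the calibration is good to about 2 mm. A picture is of the moment at which its call begins.
- env.job_done(): hands the job in; it is judged then, once.
Trained networks look in the newest picture that a camera, given by its name, has taken for a name from the list of things; names that differ only in an ending like _2 or _b are one class to them, and where a whole thing is asked for, a point or a joint stands for the part that bears it (a point fixed in the world has none). Each returns a list of dicts, best first, with "score" (0 to 1); they miss things now and then, are a little off and sometimes report something else, mostly with a low value. They report only what shows in the picture. A call takes as long as a camera call.
- env.recognise(camera, thing): "location" ([column, row] in pixels, amid what is visible of it).
The state is a dict: "t": time; "joints": joint angles; "qvel": joint speeds; "tau": joint torques, N m; "eef_pos": TCP position; "tcp_rot": TCP orientation; "ft_force": force on the tool from outside, world axes, zero at the start; "moment": the same for the moment, N m; "opening": opening from 0.0 (shut) to 1.0 (fully open); "grip_force": force on a finger pad.
Only numpy, scipy, OpenCV 4.12 (cv2) and the standard library are available. Lean on these libraries where they do the work, as an engineer would, in place of code of your own. Each camera call takes 0.05 s, during which the arm holds its last target. There are 200 camera calls.

## Working session

There is one attempt and no reset: what is moved stays moved. The work goes in short steps, Python scripts to look and compute and a tool call to move; the robot and the scene stay as the last step left them, time stands still between calls to the robot, and variables do not carry over. Pictures are saved under pics/ and viewed, at most 10 in all, crops included, and the job is handed in when it is done.

Besides the shell and the picture viewer there is one more tool, called after "Request:" in YAML: its name, and indented under it one key for each argument. jog_arm: Moves the arm, as the interface text tells. Its arguments: {"type":"object","properties":{"motion":{"type":"array"}},"required":["motion"]}

```bash
ls; mkdir -p pics; cat > h.py <<'E'
import numpy as np,cv2
from cell import env
def pt(im,u,v,z=None):
    K=im["camera_matrix"];T=np.linalg.inv(im["world_to_cam"])
    if z is None: z=im["z_map"][int(v),int(u)]
    return (T@np.array([(u-K[0,2])/K[0,0]*z,-(v-K[1,2])/K[1,1]*z,-z,1]))[:3]
def cloud(im):
    K=im["camera_matrix"];T=np.linalg.inv(im["world_to_cam"]);z=im["z_map"]
    v,u=np.mgrid[:400,:640]
    P=np.stack([(u-K[0,2])/K[0,0]*z,-(v-K[1,2])/K[1,1]*z,-z,np.ones_like(z)],-1)@T.T
    return P[...,:3]
def proj(im,p):
    c=im["world_to_cam"]@np.append(p,1);K=im["camera_matrix"]
    return np.array([K[0,0]*c[0]/-c[2]+K[0,2],-K[1,1]*c[1]/-c[2]+K[1,2]])
def save(im,n): cv2.imwrite("pics/"+n,im["color"][...,::-1])
E
python3 - <<'E'
from h import *
print(env.state())
for c in("scene","side"):
    im=env.read_camera(c);save(im,c+"0.png")
    print(c,np.linalg.inv(im["world_to_cam"])[:3,3].round(),im["camera_matrix"].round(1).tolist())
    np.savez(c+"0.npz",**im)
    for t in["tester","cover_hinge","cover_edge","cock_pivot","cock_tip","outlet_tip","loupe","bezel"]:
        r=env.recognise(c,t)[:2]
        print(t,[(np.round(d["location"]),round(d["score"],2),pt(im,*d["location"]).round()) for d in r])
E
```

```text
pics
{'t': 0.0, 'joints': array([-1.39160578e+00,  4.91578014e-01,  1.55945914e+00, -1.75388188e-05,
        1.09170054e+00, -1.05576708e-01]), 'qvel': array([ 1.98116418e-03, -1.58014112e-03, -8.06534969e-06, -5.11374029e-04,
       -7.76834741e-04, -1.42259822e-04]), 'tau': array([ 7.32027784e-04, -6.12633848e+01, -2.58179533e+01,  6.92996965e-02,
        4.82486759e-02, -1.01674470e-04]), 'eef_pos': array([ 175.58787153, -599.6608304 ,  291.64689606]), 'tcp_rot': array([-3.14045234e+00, -1.05197796e-04,  2.84775289e-01]), 'ft_force': array([0.02262449, 0.27711495, 0.4814081 ]), 'moment': array([ 0.00491748,  0.02716603, -0.02398901]), 'grip_force': 0.0, 'opening': 0.9997814377395268}
scene [1440. -161. 1086.] [[514.4, 0.0, 318.8], [0.0, 514.4, 197.2], [0.0, 0.0, 1.0]]
tester [(array([341., 208.]), 0.96, array([554.,  31.,  64.])), (array([151., 222.]), 0.37, array([ 567., -449.,  122.]))]
cover_hinge [(array([338., 205.]), 0.76, array([545.,  26.,  65.]))]
cover_edge [(array([372., 164.]), 0.72, array([496., 124., 152.]))]
cock_pivot [(array([338., 208.]), 0.85, array([547.,  25.,
[... 246 characters left out ...]
487.,   23.])), (array([374., 165.]), 0.22, array([503., 127., 155.]))]
loupe [(array([311., 237.]), 0.72, array([660., -64.,  91.]))]
bezel [(array([346., 171.]), 0.45, array([417.,  72.,  60.]))]
side [242. 962. 754.] [[375.9, 0.0, 321.5], [0.0, 375.9, 202.7], [0.0, 0.0, 1.0]]
tester [(array([313., 231.]), 0.83, array([497., 138., 114.]))]
cover_hinge [(array([315., 231.]), 0.9, array([494., 133., 109.]))]
cover_edge [(array([316., 218.]), 0.9, array([489., 132., 157.]))]
cock_pivot [(array([313., 230.]), 0.74, array([497., 138., 115.]))]
cock_tip [(array([325., 194.]), 0.52, array([519., -72., 111.]))]
outlet_tip [(array([336., 146.]), 0.4, array([ 575., -444.,  119.]))]
loupe []
bezel []
```

View pics/scene0.png

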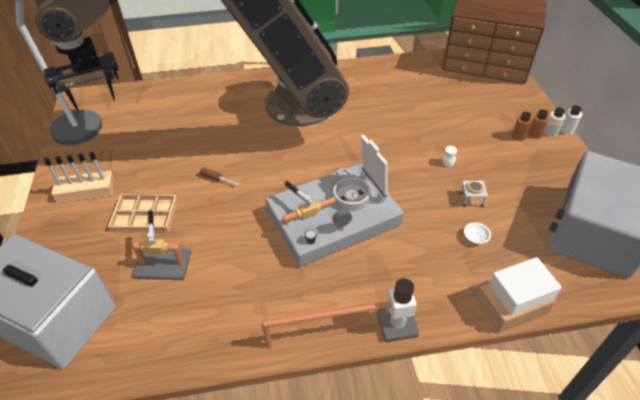

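View pics/side0.png

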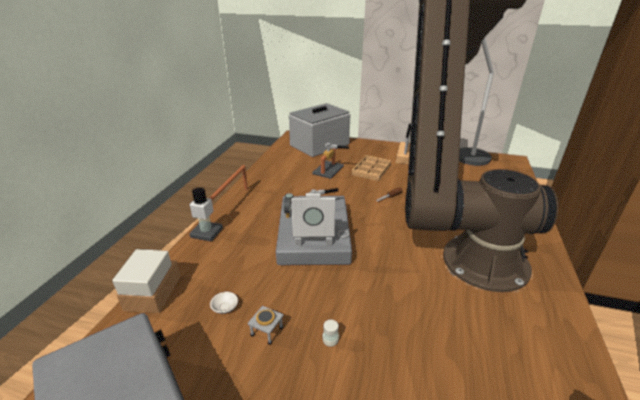

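```bash
python3 - <<'E'
from h import *
for c in("scene","side"):
    im=dict(np.load(c+"0.npz"));P=cloud(im);ok=im["z_map"]>0
    R=ok&(P[...,0]>350)&(P[...,0]<780)&(P[...,1]>-250)&(P[...,1]<300)
    top=R&(abs(P[...,2]-60)<4)
    r=cv2.minAreaRect(P[top][:,:2].astype(np.float32));print(c,"top",r,cv2.boxPoints(r).round().tolist())
    for lo,hi in((104,126),(126,300)):
        m=R&(P[...,2]>lo)&(P[...,2]<hi)
        n,l,s,ce=cv2.connectedComponentsWithStats(m.astype(np.uint8))
        for i in range(1,n):
            if s[i,4]>12:
                q=P[l==i];print(lo,s[i].tolist(),q.mean(0).round(),q.min(0).round(),q.max(0).round())
E
```

```text
scene top ((537.2589111328125, 12.5626220703125), (221.75408935546875, 309.2225646972656), 16.73988914489746) [[387.0, 129.0], [476.0, -167.0], [688.0, -104.0], [599.0, 193.0]]
104 [362, 160, 25, 33, 129] [507. 130. 115.] [444. 110. 104.] [560. 151. 126.]
104 [284, 181, 28, 25, 185] [532. -78. 119.] [ 484. -110.  105.] [571. -49. 126.]
104 [332, 209, 20, 15, 148] [628.  16. 117.] [608.  -5. 105.] [639.  42. 126.]
126 [361, 135, 26, 53, 700] [508. 124. 179.] [443. 102. 126.] [561. 149. 230.]
126 [336, 209, 10, 8, 33] [623.  16. 128.] [612.   4. 126.] [635.  25. 134.]
side top ((533.9781494140625, 16.081405639648438), (218.9075927734375, 311.15264892578125), 16.708723068237305) [[384.0, 134.0], [474.0, -164.0], [684.0, -101.0], [594.0, 197.0]]
104 [309, 188, 30, 7, 100] [518. -80. 119.] [ 483. -104.  109.] [568. -49. 126.]
104 [284, 201, 6, 9, 50] [615.  36. 116.] [606.  21. 105.] [624.  44. 126.]
104 [292, 226, 43, 8, 282] [497. 135. 115.] [440. 114. 104.] [556. 154. 126.]
126 [291, 193, 44, 35, 1315] [500. 130. 175.] [442. 107. 126.] [561. 153. 229.]
126 [284, 198, 6, 5, 21] [620.  22. 128.] [612.  10. 126.] [629.  33. 131.]
```

The scene picture shows the tester at about (335,210), with the cover nearly upright at (374,165), its cock handle at (297,190), and the outlet at (155,250), well away. The side picture shows the cover's outer face at (314,216). I'll fit the cover angle and start the approach.

```bash
cat >> h.py <<'E'
YAW=np.radians(16.72);C0=np.array([535.5,14.3,0])
RT=np.array([[np.cos(YAW),-np.sin(YAW),0],[np.sin(YAW),np.cos(YAW),0],[0,0,1]])
def T(p): return (np.asarray(p)-C0)@RT   # world->tester
def W(p): return RT@np.asarray(p)+C0
def tip(): 
    s=env.state();return T(s["eef_pos"])-[0,0,78],s
E
python3 - <<'E'
from h import *
print("tcp tip",tip()[0].round(1))
for c in("scene","side"):
    im=dict(np.load(c+"0.npz"));P=T(cloud(im));ok=im["z_map"]>0
    m=ok&(abs(P[...,0])<55)&(P[...,1]>80)&(P[...,1]<190)&(P[...,2]>120)&(P[...,2]<210)
    q=P[m];print(c,m.sum(),"slope",np.polyfit(q[:,2],q[:,1],1),q.mean(0))
    m=ok&(abs(P[...,0])<20)&(P[...,1]>80)&(P[...,1]<190);print("max",P[m][:,2].max())
    m=ok&(P[...,2]>109)&(P[...,2]<126)&(P[...,0]<-15)&(P[...,0]>-100)&(P[...,1]<-40)&(P[...,1]>-160)
    q=P[m];print("handle",m.sum(),np.polyfit(q[:,0],q[:,1],1),q.min(0),q.max(0),q[:,2].mean())
E
```

```text
tcp tip [-521.3 -484.6  214.3]
scene 502 slope [-9.48147327e-02  1.29552802e+02] [  1.20369723 113.76174206 166.54648186]
max 229.5892756300134
handle 115 [  0.29513605 -78.59147697] [ -82.40003199 -105.60812211  109.2080252 ] [-16.37885102 -78.42748416 125.12192382] 118.88819863860355
side 1119 slope [-9.85790836e-02  1.38168333e+02] [-1.31229402e-01  1.21795395e+02  1.66089379e+02]
max 229.20513083643368
handle 88 [  0.25986265 -73.89026896] [-84.13741178 -98.40219344 109.06325737] [-16.68418433 -75.99951424 124.85154872] 118.55957156334613
```

Request:
jog_arm:
  motion:
    - [0,0,0,45,-40,-9,0]
    - [0,0,0,45,-40,-9,0]
    - [0,0,0,45,-40,-9,0]
    - [0,0,0,45,-40,-9,0]
    - [0,0,0,45,-40,-9,0]
    - [0,0,0,45,-40,-9,0]
    - [0,0,0,45,-40,-9,0]
    - [0,0,0,45,-40,-9,0]
    - [0,0,0,45,-40,-9,0]
    - [0,0,0,45,-40,-9,0]

```text
t: 2.15
eef_pos: [495.9, -87.6, 382.8]
tcp_rot: [3.141, -0.001, 0.285]
ft_force: [0.4, -1.3, 0.1]
opening: 0.024
grip_force: 0.0
```

Request:
jog_arm:
  motion:
    - [0,0,0,10,-36,0,0]
    - [0,0,0,10,-36,0,0]
    - [0,0,0,10,-36,0,0]
    - [0,0,0,10,-36,0,0]
    - [0,0,0,10,-36,0,0]
    - [0,0,0,10,-36,0,0]
    - [0,0,0,7,-36,0,0]
    - [0,0,0,0,0,40,0]
    - [0,0,0,0,0,40,0]
    - [0,0,0,0,0,37,0]

```text
t: 3.4
eef_pos: [488.4, 171.3, 264.1]
tcp_rot: [3.141, -0.0, 0.285]
ft_force: [0.4, -0.4, -0.9]
opening: 0.002
grip_force: 0.0
```

```bash
python3 - <<'E'
from h import *
p,s=tip();print(p.round(1),s["t"],s["ft_force"].round(1),s["tcp_rot"])
im=env.read_camera("side");save(im,"side1.png")
cv2.imwrite("pics/side1c.png",cv2.resize(im["color"][130:300,220:440,::-1],None,fx=3,fy=3))
E
```

```text
[1.000e-01 1.639e+02 1.861e+02] 3.4 [ 0.4 -0.4 -0.9] [ 3.14147908e+00 -2.43997025e-04  2.85140041e-01]
```

View pics/side1c.png

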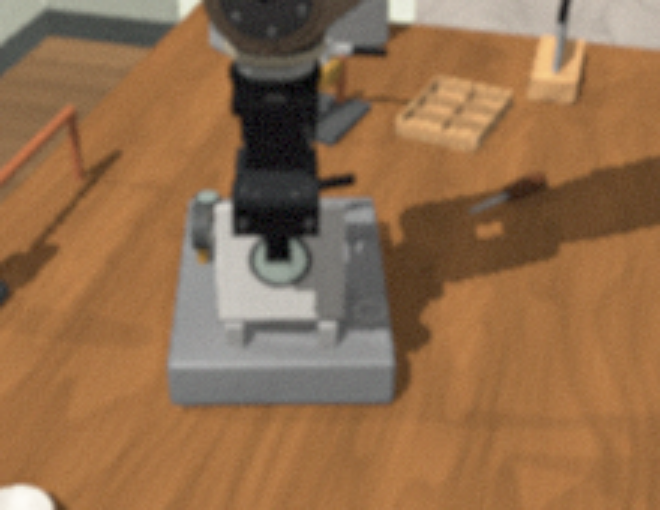

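The gripper, fingers shut, is behind the cover's outer face at crop (278,250) and clear of everything. Next I push the cover over.

Request:
jog_arm:
  motion:
    - [0,0,0,0,16,-2,0]
    - [0,0,0,0,16,-2,0]
    - [0,0,0,0,13,1,0]
    - [0,0,0,0,14,2,0]
    - [0,0,0,0,9,4,0]
    - [0,0,0,0,9,4,0]

```text
t: 4.2
eef_pos: [510.4, 96.7, 258.0]
tcp_rot: [3.141, 0.0, 0.285]
ft_force: [0.7, 2.2, 3.9]
opening: 0.007
grip_force: 1.4
```

```bash
cat > cov.py <<'E'
from h import *
import sys
p,s=tip();print("tip",p.round(1),s["t"],s["ft_force"].round(1))
im=env.read_camera("side");P=T(cloud(im))
m=(im["z_map"]>0)&(abs(P[...,0])<57)&(abs(P[...,0])>35)&(P[...,1]>-10)&(P[...,1]<150)&(P[...,2]>97)&(P[...,2]<225)
q=P[m];d=q[:,1:]-q[:,1:].mean(0);v=np.linalg.svd(d,full_matrices=False)[2][0]
print(m.sum(),"cover angle",np.arctan2(abs(v[1]),-v[0]*np.sign(v[1])),q.min(0).round(),q.max(0).round(),q[:,2].mean())
E
python3 cov.py
```

```text
tip [ -0.4  86.1 180. ] 4.2 [0.7 2.2 3.9]
660 cover angle 1.0659469124287326 [-56.  63.  97.] [ 57. 129. 203.] 151.17991286668962
```

Request:
jog_arm:
  motion:
    - [0,0,0,0,8,6,0]
    - [0,0,0,0,8,5,0]
    - [0,0,0,0,7,7,0]
    - [0,0,0,0,7,7,0]
    - [0,0,0,0,6,9,0]
    - [0,0,0,0,5,8,0]
    - [0,0,0,0,4,9,0]
    - [0,0,0,0,3,10,0]
    - [0,0,0,0,2,9,0]
    - [0,0,0,0,1,7,0]

```text
t: 5.5
eef_pos: [524.5, 48.2, 180.5]
tcp_rot: [-3.142, 0.0, 0.285]
ft_force: [0.5, -1.1, 3.2]
opening: 0.006
grip_force: 0.9
```

Request:
jog_arm:
  motion:
    - [0,0,0,0,0,3,0]
    - [0,0,0,0,0,1,0]

```text
t: 5.75
eef_pos: [524.4, 48.4, 177.3]
tcp_rot: [3.142, 0.0, 0.285]
ft_force: [-3.1, -2.0, 11.1]
opening: 0.004
grip_force: 5.6
```

```bash
python3 cov.py
```

```text
tip [-0.8 35.8 99.3] 5.75 [-3.1 -2.  11.1]
356 cover angle 3.1406040453704707 [-57.  -3.  97.] [ 57. 125. 104.] 100.23041937970707
```

Request:
jog_arm:
  motion:
    - [0,0,0,0,0,2,0]
    - [0,0,0,0,0,-22,0]
    - [0,0,0,0,0,-30,0]
    - [0,0,0,-22,30,0,0]
    - [0,0,0,-22,30,0,0]
    - [0,0,0,-21,31,0,0]
    - [0,0,0,0,0,0,0]

```text
t: 6.68
eef_pos: [487.2, -58.7, 227.3]
tcp_rot: [-3.142, 0.0, 0.282]
ft_force: [0.2, 0.9, 0.4]
opening: 0.005
grip_force: 0.0
```

```bash
python3 cov.py; python3 - <<'E'
from h import *
im=env.read_camera("scene");cv2.imwrite("pics/scene1c.png",cv2.resize(im["color"][130:270,240:430,::-1],None,fx=4,fy=4,interpolation=cv2.INTER_CUBIC))
E
```

```text
tip [-67.3 -56.  149.3] 6.675 [0.2 0.9 0.4]
352 cover angle 3.1394838800714635 [-57.  -2.  97.] [ 57. 125. 104.] 100.2756918371706
```

View pics/scene1c.png

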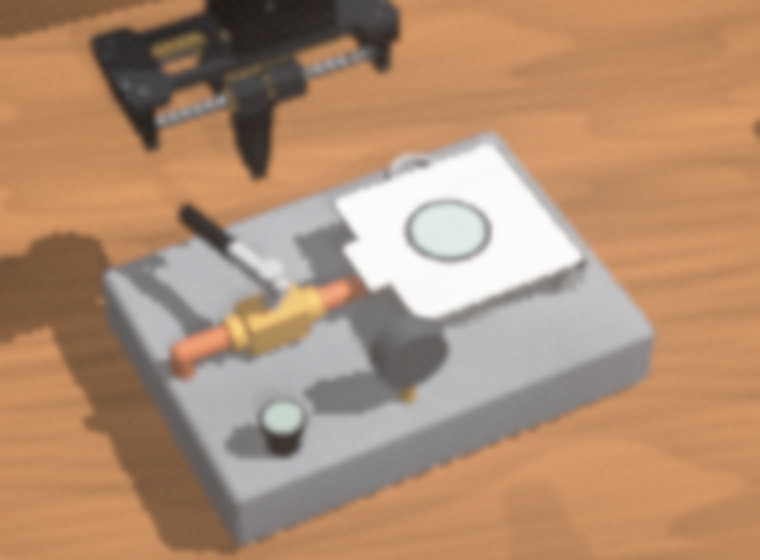

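The cover lies flat at crop (460,225). The handle runs from (285,290) to its tip at (190,215), and the fingertip at (262,170) is on the correct side of it. The loupe at (282,425) is undisturbed. Now the cock.

Request:
jog_arm:
  motion:
    - [0,0,0,0,0,25,0]
    - [0,0,0,0,0,24,0]
    - [0,0,0,0,17,0,0]
    - [0,0,0,1,10,0,0]
    - [0,0,0,1,11,0,0]
    - [0,0,0,4,9,0,0]
    - [0,0,0,5,10,0,0]

```text
t: 7.65
eef_pos: [514.5, -109.2, 179.0]
tcp_rot: [-3.141, 0.0, 0.284]
ft_force: [-2.8, 4.9, 0.5]
opening: 0.002
grip_force: 2.0
```

Request:
jog_arm:
  motion:
    - [0,0,0,7,8,0,0]
    - [0,0,0,8,8,0,0]
    - [0,0,0,7,4,0,0]
    - [0,0,0,6,4,0,0]
    - [0,0,0,6,3,0,0]

```text
t: 8.28
eef_pos: [554.9, -125.4, 178.2]
tcp_rot: [3.142, 0.0, 0.285]
ft_force: [-2.9, 2.1, 0.3]
opening: 0.007
grip_force: 1.6
```

```bash
cat > hd.py <<'E'
from h import *
p,s=tip();print(p.round(1),s["t"],(s["ft_force"]@RT).round(1),s["moment"].round(2))
for c in("scene","side"):
    im=env.read_camera(c);P=T(cloud(im))
    m=(im["z_map"]>0)&(P[...,2]>107)&(P[...,2]<125)&(np.hypot(P[...,0],P[...,1]+75)<92)&(P[...,1]<-95)&(P[...,0]>-9)&(P[...,0]<40)
    q=P[m];print(c,len(q),q.min(0).round() if len(q) else 0,q.max(0).round() if len(q) else 0, np.polyfit(q[:,1],q[:,0],1) if len(q)>5 else 0)
save(im,"side_h.png")
cv2.imwrite("pics/side_hc.png",cv2.resize(im["color"][150:260,260:380,::-1],None,fx=4,fy=4,interpolation=cv2.INTER_CUBIC))
E
python3 hd.py
```

```text
[ -21.6 -139.3  100.2] 8.275 [-2.1  2.8  0.3] [0.28 0.56 0.04]
scene 150 [  -9. -163.  107.] [  6. -95. 125.] [0.04252751 5.21597045]
side 32 [  -7. -158.  114.] [  3. -96. 125.] [0.04438095 3.10893721]
```

Request:
jog_arm:
  motion:
    - [0,0,0,3,0,0,0]
    - [0,0,0,3,0,0,0]
    - [0,0,0,1,0,0,0]

```text
t: 8.75
eef_pos: [559.0, -124.5, 178.2]
tcp_rot: [-3.141, 0.006, 0.286]
ft_force: [-21.9, -14.6, 8.5]
opening: 0.005
grip_force: 12.8
```

Request:
jog_arm:
  motion:
    - [0,0,0,1,0,0,0]
    - [0,0,0,0,0,0,0]

```text
t: 9.0
eef_pos: [559.2, -124.4, 178.2]
tcp_rot: [-3.141, 0.008, 0.286]
ft_force: [-23.2, -15.4, 10.1]
opening: 0.002
grip_force: 13.8
```

```bash
python3 hd.py
```

```text
[ -17.2 -139.7  100.2] 9.0 [-26.6  -8.   10.1] [-2.72  4.07 -0.02]
scene 160 [  -8. -163.  108.] [  8. -95. 125.] [0.0077387  2.88177461]
side 31 [  -7. -155.  110.] [  3. -97. 124.] [0.01857851 1.38726802]
```

The handle is against its stop: 27 N, in line with the pipe. Now I back off and retreat.

Request:
jog_arm:
  motion:
    - [0,0,0,-8,0,0,0]
    - [0,0,0,-20,0,0,0]
    - [0,0,0,-10,0,-15,0]
    - [0,0,0,0,0,-40,0]
    - [0,0,0,0,0,-50,0]
    - [0,0,0,0,0,-50,0]
    - [0,0,0,-30,30,-10,0]
    - [0,0,0,-30,30,0,0]
    - [0,0,0,-30,30,0,0]
    - [0,0,0,0,0,0,0]

```text
t: 10.35
eef_pos: [463.9, -247.1, 344.5]
tcp_rot: [3.14, -0.001, 0.282]
ft_force: [0.7, 0.5, -0.3]
opening: 0.007
grip_force: 0.0
```

```bash
python3 hd.py; python3 cov.py; python3 - <<'E'
from h import *
im=env.read_camera("scene");save(im,"scene9.png")
cv2.imwrite("pics/scene9c.png",cv2.resize(im["color"][130:270,240:430,::-1],None,fx=4,fy=4,interpolation=cv2.INTER_CUBIC))
E
```

```text
[-143.8 -229.7  266.5] 10.35 [ 0.9  0.3 -0.3] [ 0.02 -0.06  0.01]
scene 151 [  -8. -163.  109.] [  9. -95. 125.] [-0.00573531  1.57868838]
side 26 [  -4. -157.  120.] [  3. -97. 124.] [-0.00522271 -0.75429061]
tip [-142.4 -228.3  266.1] 10.45 [ 0.3  0.4 -0.5]
358 cover angle 0.0037268572031636266 [-57.  -3.  97.] [ 57. 127. 104.] 100.21255559220053
```

View pics/scene9c.png

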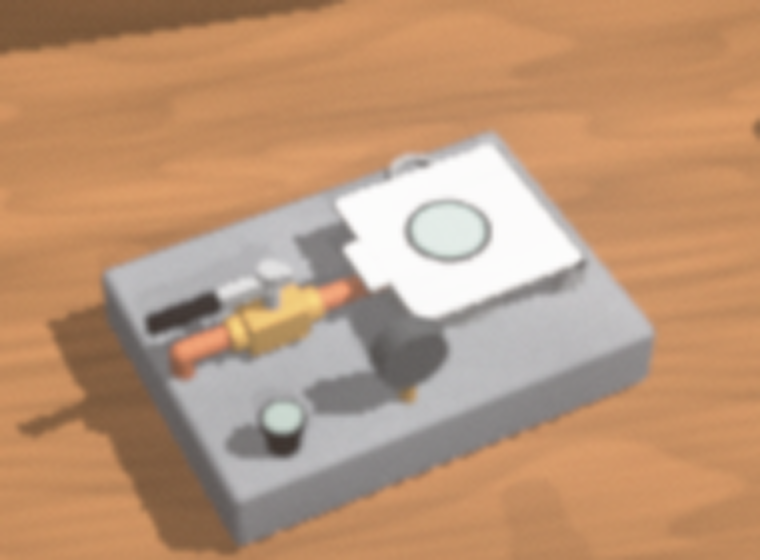

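View pics/scene9.png

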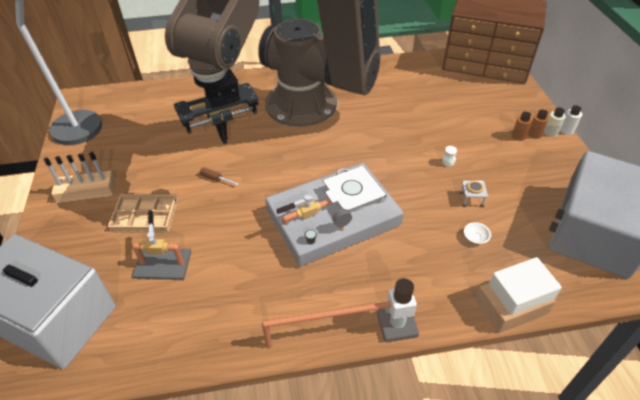

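In the pictures the cover is flat (crop (460,225)) and the handle runs parallel to the pipe (crop (150,325) to (275,270)). The outlet at (155,250) and everything else stand as before, and the arm is clear.

```bash
python3 -c "
from cell import env
print(env.job_done())"
```

```text
the job is handed in; nothing more can be done
None
```

The job is handed in: I folded the cover flat first, then turned the tester's cock fully open to its stop, and the arm is clear with the outlet and the other items undisturbed, about 10.5 s in.

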